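Prop the boot warmer's cover and set its dial

ROBOT

A 6-joint arm with a two-finger parallel gripper is mounted at the origin on the work surface. World frame = base frame: x ahead of the robot, y to its left, z up, the work surface at z = 0. Lengths are in m, angles in rad, forces in N, time in s.
With the tool pointing down it reaches from about 0.3 to 0.95 m from the base axis. Payload 3.1 kg.
Tool frame: the origin (TCP) lies between the finger pads; the fingertips stand 8 mm ahead of it and the grasp point (between the pads) lies 11 mm behind it (arm.tip_reach is the distance from the TCP to the fingertips, in m); z points along the fingers, y is the line along which they close (so a half turn about z gives the same grasp; the last joint's range is limited). The gripper opens to 85 mm and grips with 20 to 120 N. Pads are 22 mm wide; open, the fingers measure 114 mm over their backs; the gripper's body (76 mm by 85 mm) begins 54 mm behind the grasp point. The pads swing forward as they close: fully open they stand 13 mm farther back than shut.
Start: joints at [-1.398, 0.308, 1.634, -0, 1.2, -0.07], TCP at [0.15, -0.607, 0.211] pointing down, gripper open.
Joint ranges: [-3.06, 3.06], [-0.79, 1.96], [0.05, 2.63], [-1.19, 4.34], [0.05, 2.64], [-2.94, 2.94]. Speed limits (rad/s): [2.79, 2.79, 3.14, 3.14, 3.14, 3.14].

INTERFACE

Orientations are given as a unit quaternion [x, y, z, w].
In Python, from rig import arm gives the robot as it stands.
- The arm moves only by the shell command python3 -m creep 'ROWS' [FORCE]. ROWS is JSON, a list of rows, each a list of 7 numbers: the shift along the tool's x, y, z in m, then the turn, a rotation vector about the tool's x, y, z in rad, then the closure, from 0 (fully open) to 1 (shut). In form: [[tx, ty, tz, ax, ay, az, gripper], ...]. A call has 1 to 20 rows; each row is the pose to reach, as a shift and turn from the pose commanded when the call began, along the tool's axes at that moment; what a row does not reach only later rows make up. A row lasts 1/12 s, in which the tool goes at most 41.7 mm and 7.16 degrees, less where a joint would pass 70% of its speed; a pose out of reach is approached as far as the arm can. A call with a gripper value outside its range is refused whole. The fingers move at their own pace and stop on an object; FORCE is the grip in N (left out, the last holds). Time passes only in rows, so rows that repeat a pose let the fingers close. It gives the time, the measured TCP pose, the force, the opening and the grip force at its end, in the units of the state.
- arm.read_state(): the state, without advancing time (a new reading comes with each control period).
- arm.get_image(name): name is "scene" or "top" or "wrist"; returns the picture (384x512x3 uint8, red, green, blue); there is no depth.
- arm.camera_model(name): a dict with "fx", "fy", "cx", "cy" (pixels), "xyz" and "rotation" of the camera in the world. Camera axes: x right, y down, z forward; pixel columns grow to the right and rows downward; lengths in m; the calibration is good to about 2 mm. A picture is of the moment at which its call begins: read the wrist's pose just before it. camera_model takes no time and is no camera call; for the wrist camera it gives the pose at the moment of the call.
- arm.finish_job(): hands the job in; it is judged then, once.
The state is a dict: "clock": time; "joint_pos": joint angles; "qd": joint speeds; "effort": joint torques, N m; "position": TCP position; "tcp_rot": TCP orientation; "wrist_force": force on the tool from outside, world axes, zero at the start; "ft_torque": the same for the moment, N m; "gripper_width": opening from 0.0 (shut) to 1.0 (fully open); "grip_force": force on a finger pad.
Only numpy, scipy, OpenCV 4.12 (cv2) and the standard library are available. Lean on these libraries where they do the work, as an engineer would, in place of code of your own. Each camera call takes 0.05 s, during which the arm holds its last target. There are 200 camera calls.

TASK

The boot warmer's dial sits under a flip cover that slowly sinks shut by itself: push the cover up from beneath its orange front lip (do not grip it) until it stands past upright, then seat the wooden prop pin fully home in the yellow-ringed hole under it and let go, so that the sinking cover is caught by the pin. Then turn the dial clockwise until its white pointer is at the red dot, and finish with the cover come to rest against the pin. Be gentle, the cover is damped and cracks if hurried: never load the cover, or ram the pin on the box, with more than 25 N, and leave everything else on the bench where it is.

Things in the scene. Friction and masses are not known exactly. Their poses are not given: they have to be found in the camera images.
- panel: grey control box fixed to the bench, 150 x 150 x 55 mm; origin under its centre; x points from its lip side (to the robot's left, +-0.3 rad) to its hinge side, y away from the robot, z up. Flat deck at z 55 mm. A wall along the hinge side (x 59 to 73, y -70 to 70 mm) and two 10 mm square posts (x -69, y +-67 mm) stand 42 mm above the deck; the rest is open
- prop_hole (a point): centre of the mouth of the blind round hole in the deck (yellow ring painted round it), 17.5 mm across, 40 mm deep, vertical, 2 mm chamfer; at x 26, y 50 mm in the box's frame, 26 mm in front of the hinge line; reached only when the cover is open
- cover_hinge (a point): middle of the cover's hinge line, at x 52, y 0, z 97 mm in the box's frame; axes as the box's; the hinge line runs along y
- cover_lip (a point): middle of the orange lip's underside, 145 mm from the hinge line; moves with the cover. The cover is a clear flat plate 6 mm thick, 144 mm wide, reaching 125 mm from the hinge line to -x; the lip, 80 mm wide and 6 mm thick, goes on to 165 mm, 38 mm past the box's front face. The cover's underside passes through the hinge line
- cover (a joint): cover angle, rad: 0 shut (level), 1.57 upright, 2.0 its stop leaning back; the lip rises and goes back. Damped both ways, 4 N m per rad/s (pushed at the lip: about 9 N at 0.25 rad/s, 30 N at 1 rad/s); closing spring 0.13 N m, mass about 150 g. Let go at 1.85 it sinks at 0.02 to 0.035 rad/s: above 1.6 for 8 s. On the seated pin, which leans a little, it comes to rest at about 1.3 to 1.4
- dial (a joint): dial angle in rad, growing clockwise seen from above, 0 to 2.4; at 0 the white pointer points to the box's -x side, at 1.57 to its +y side. The red dot is at 1.2; within 0.12 of it counts. Stiff (0.12 N m friction), stays where left
- dial_grip (a point): on the dial's axis at gripping height, 23 mm above the deck, at x -44, y 0 mm in the box's frame; it turns with the dial: its x axis runs along the grip bar, the pointer at the -x end. Black dial: disc 48 mm across and 8 mm high, on it a grip bar 44 mm long, 13 mm wide, from 8 to 34 mm above the deck
- stand: dark wooden block 75 x 75 x 40 mm fixed to the bench, origin at the centre of its underside; a hole 18 mm across and 30 mm deep in its centre holds the pin upright
- pin_mid (a point): middle of the prop pin, a straight light-wood dowel 16 mm across and 190 mm long, 40 g, yellow band at its top; z runs along it to the top, so the top is 95 mm above and the foot 95 mm below this point. At the start it stands upright in the stand, 160 mm showing
- pin_foot (a point): centre of the pin's chamfered foot (the lower end)
- snow_brush: red plastic snow brush 300 mm long lying on the bench, to be left alone; origin under its middle
- boot_jack: cast aluminium boot jack 260 x 90 x 55 mm, to be left alone; origin under its middle
- mug: white ceramic mug, 82 mm across, 95 mm high, to be left alone; origin under its centre
- flashlight: black flashlight standing on its lens end, 48 mm across, 156 mm high, to be left alone; origin under its centre
- wax_tin: low round brass-coloured wax tin 76 mm across, 35 mm high, to be left alone; origin under its centre
- key_bowl: blue ceramic bowl 120 mm across, 45 mm high, to be left alone; origin under its centre
Not all that is in view belongs to the job. Of the things like the part that bears pin_mid, leave any that is purple; of the rest the larger one is meant. There is more than one size of the panel; the job needs the larger.

How it is judged:
By the outcome, as a careful person would: the job done as asked, in the order asked, and still so for the second after the job is handed in, with the robot touching nothing.
It also fails if it takes over 72 s, if anything falls off the work surface, if the arm or the gripper's body presses on something with over 40 N, if the wrist force passes 120 N, or if a joint passes its speed limit or range.

## Working session

There is one attempt and no reset: what is moved stays moved. The work goes in short steps, Python scripts to look and compute and a shell command to move; the robot and the scene stay as the last step left them, time stands still between calls to the robot, and variables do not carry over. Pictures are saved under pics/ and viewed, at most 10 in all, crops included, and the job is handed in when it is done.

```bash
mkdir -p pics; ls; cat > h.py <<'E'
import numpy as np, cv2
from rig import arm
from scipy.spatial.transform import Rotation as R
def cam(n):
    m=arm.camera_model(n); M=np.array(m["rotation"],float)
    if M.shape!=(3,3): M=R.from_quat(M).as_matrix()
    return m,M,np.array(m["xyz"])
def ray(c,uv):
    m,M,o=c; d=M@np.array([(uv[0]-m["cx"])/m["fx"],(uv[1]-m["cy"])/m["fy"],1]); return o,d
def plane(c,uv,z):
    o,d=ray(c,uv); return o+d*(z-o[2])/d[2]
def proj(c,p):
    m,M,o=c; q=M.T@(np.array(p)-o); return np.array([m["fx"]*q[0]/q[2]+m["cx"],m["fy"]*q[1]/q[2]+m["cy"]])
def snap(n,name):
    c=cam(n); im=arm.get_image(n); cv2.imwrite(f"pics/{name}.png",cv2.cvtColor(im,cv2.COLOR_RGB2BGR)); return c,im
E
python3 - <<'E'
from h import *
a=snap("scene","scene0");b=snap("top","top0")
cv2.imwrite("pics/t0.png",cv2.resize(cv2.imread("pics/top0.png"),(800,600)))
cv2.imwrite("pics/s0.png",cv2.resize(cv2.imread("pics/scene0.png"),(800,600)))
print(a[0],b[0],arm.tip_reach,arm.read_state())
E
```

```text
pics
({'fx': 380.8781993534758, 'fy': 380.8781993534758, 'cx': 258.91224203377567, 'cy': 187.54297922845774, 'xyz': array([0.96069922, 0.8369233 , 0.95573755]), 'rotation': array([ 0.23750259,  0.88129739, -0.39409212, -0.10769789])}, array([[-0.86398737,  0.33373504, -0.37702353],
       [ 0.5035066 ,  0.57656784, -0.64346766],
       [ 0.00263194, -0.74578177, -0.66618513]]), array([0.96069922, 0.8369233 , 0.95573755])) ({'fx': 384.755662177612, 'fy': 384.755662177612, 'cx': 258.28463794730914, 'cy': 194.3048473815764, 'xyz': array([0.41045415, 0.01238298, 1.24924734]), 'rotation': array([-0.70610423,  0.70749692, -0.0133818 ,  0.02618886])}, array([[-0.00146193, -0.99843222,  0.05595497],
       [-0.99983404,  0.0024755 ,  0.01804896],
       [-0.01815918, -0.0559193 , -0.99827014]]), array([0.41045415, 0.01238298, 1.24924734])) 0.008 {'clock': 0.1, 'joint_pos': array([-1.39770155e+00,  3.08928366e-01,  1.63504966e+00,  1.21798888e-05,
        1.19972531e+00, -6.97244879e-02]), 'qd': array([ 0.00027215, -0.00110239, -0.002831  , -0.00099274,  0.00055481,
        0.00053345]), 'effort': array([-7.21794986e-04, -4.16407800e+01, -2.77644986e+01, -1.48822928e-04,
        4.01099212e-03, -1.60972326e-05]), 'position': array([ 0.1501011 , -0.60589446,  0.21036005]), 'tcp_rot': array([ 9.92638614e-01,  1.21109320e-01, -4.88557345e-05, -1.05422698e-03]), 'wrist_force': array([-0.60753168,  0.36963668, -0.00352377]), 'ft_torque': array([-0.04439309, -0.04568961,  0.02282931]), 'grip_force': 0.0, 'gripper_width': 1.005916953214697}
```

View pics/t0.png

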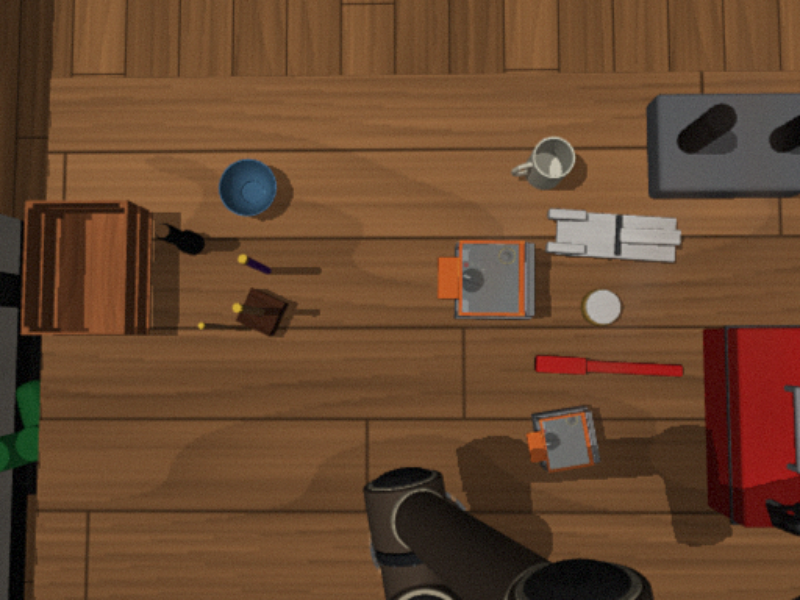

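View pics/s0.png

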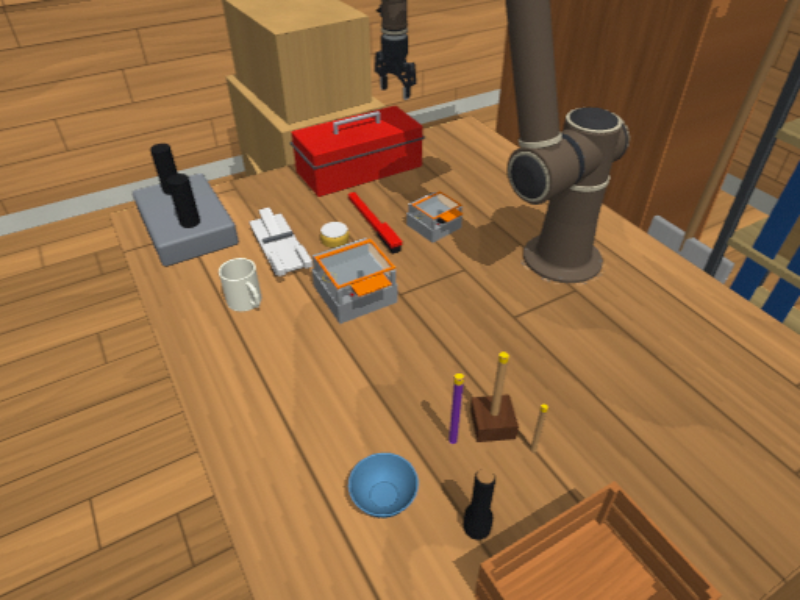

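The top view (800x600) shows the large panel at (495,280) with its lip to the left (world +y), the stand with the light-wood pin at (237–285,310), the purple pin at (245,260) and a thin small pin at (200,325). In the scene view, the pin's yellow top is at (503,357).

```bash
cat > m.py <<'E'
from h import *
T,S=cam("top"),cam("scene")
t=cv2.imread("pics/top0.png");s=cv2.imread("pics/scene0.png")
def blobs(im,lo,hi,amin=4):
    m=cv2.inRange(cv2.cvtColor(im,cv2.COLOR_BGR2HSV),lo,hi)
    n,l,st,c=cv2.connectedComponentsWithStats(m)
    return [(c[i].round(1),st[i].tolist(),l==i) for i in range(1,n) if st[i][4]>=amin]
print("yellow");
for n,im in(("t",t),("s",s)):
    for c,st,_ in blobs(im,(22,150,120),(35,255,255)): print(n,c,st)
for c,st,l in blobs(t,(5,200,150),(16,255,255),40):
    r=cv2.minAreaRect(np.argwhere(l)[:,::-1].astype(np.float32)); print("or",c,st,r)
    # lip: erode to remove thin frame
    e=cv2.erode(l.astype(np.uint8),np.ones((5,5)));e=cv2.dilate(e,np.ones((5,5)))&l.astype(np.uint8)
    p=np.argwhere(e)[:,::-1].astype(np.float32)
    if len(p)>20:
        b=cv2.boxPoints(cv2.minAreaRect(p)); print(" lip px",b.tolist()); print(np.array([plane(T,q,.103) for q in b]).round(4))
    b=cv2.boxPoints(r); print(" all",np.array([plane(T,q,.103) for q in b]).round(4))
cv2.imwrite("pics/crop.png",cv2.resize(t[140:215,270:350],(800,750),interpolation=cv2.INTER_CUBIC)[:600])
cv2.imwrite("pics/crop.png",cv2.resize(t[148:208,275:350],(750,600),interpolation=cv2.INTER_CUBIC))
E
python3 m.py
```

```text
yellow
t [154.8 165.2] [153, 163, 5, 5, 20]
t [151.5 196.8] [149, 195, 6, 5, 22]
t [128.6 208.3] [127, 207, 4, 4, 11]
s [214.3 153.8] [205, 149, 18, 9, 81]
s [322.  228.3] [319, 225, 7, 8, 39]
s [293.3 242. ] [291, 239, 6, 7, 32]
s [347.8 260.9] [346, 259, 5, 5, 21]
or [288.2 176.4] [280, 154, 30, 43, 381] ((290.8258056640625, 171.18777465820312), (22.669076919555664, 44.59820556640625), 19.653823852539062)
 lip px [[281.0, 165.0], [294.0, 165.0], [294.0, 190.0], [281.0, 190.0]]
[[ 0.5624 -0.035   0.103 ]
 [ 0.5623 -0.0739  0.103 ]
 [ 0.4873 -0.0734  0.103 ]
 [ 0.4874 -0.0347  0.103 ]]
 all [[ 0.4923 -0.0098  0.103 ]
 [ 0.6186 -0.0553  0.103 ]
 [ 0.5952 -0.119   0.103 ]
 [ 0.4694 -0.0733  0.103 ]]
or [333.3 179. ] [328, 155, 7, 47, 97] ((331.0, 178.0), (46.0, 6.0), 90.0)
 all [[ 0.592  -0.1757  0.103 ]
 [ 0.5919 -0.1935  0.103 ]
 [ 0.4542 -0.1918  0.103 ]
 [ 0.4543 -0.1741  0.103 ]]
or [342.3 281.4] [337, 276, 11, 12, 87] ((342.4053955078125, 281.4324035644531), (10.192737579345703, 9.86393928527832), 80.53767395019531)
 all [[ 0.2302 -0.197   0.103 ]
 [ 0.2349 -0.2255  0.103 ]
 [ 0.2057 -0.23    0.103 ]
 [ 0.201  -0.2015  0.103 ]]
```

View pics/crop.png

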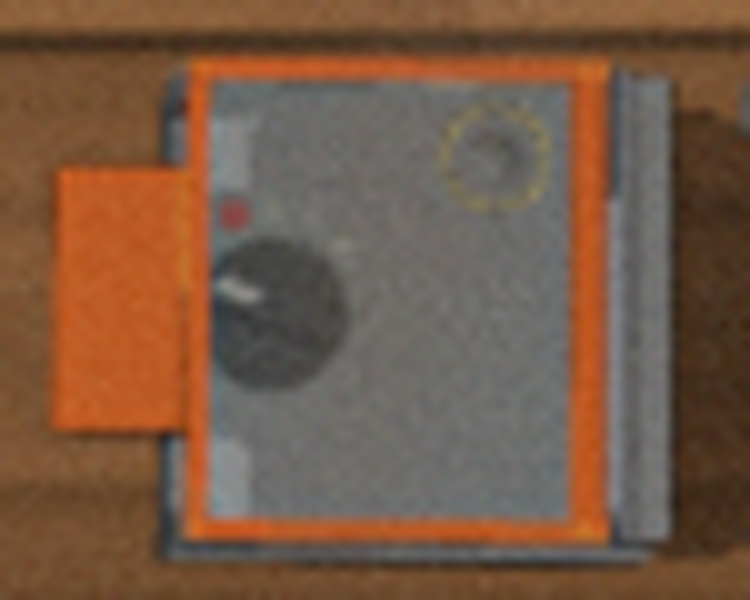

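The crop shows the lip (52–190,170–430), the cover frame (188–608,60–540), the yellow ring centre (495,157), the dial (278,313) with its pointer at (240,290), and the red dot (235,216).

```bash
cat > m2.py <<'E'
from h import *
T,S=cam("top"),cam("scene")
P=lambda u,v,z: plane(T,((u+.5)/10-.5+275,(v+.5)/10-.5+148),z)
for n,a in dict(lipFar=(55,170,.103),lipNear=(52,430,.103),tl=(188,60,.103),tr=(608,62,.103),br=(606,540,.103),bl=(188,538,.103),ring=(495,157,.055),dial=(278,313,.063),ptr=(240,290,.089),dot=(235,216,.055),wallTR=(670,75,.097),wallBR=(670,540,.097)).items(): print(n,P(*a).round(4))
def tri(a,b):
    o1,d1=ray(T,a);o2,d2=ray(S,b)
    x=np.linalg.lstsq(np.c_[d1,-d2],o2-o1,rcond=None)[0]
    p,q=o1+d1*x[0],o2+d2*x[1];return (p+q)/2,np.linalg.norm(p-q)
print("pin",tri((151.5,196.8),(322,228.3)),plane(T,(151.5,196.8),.2),plane(S,(322,228.3),.195))
print("small",tri((128.6,208.3),(347.8,260.9)))
print("purple",tri((154.8,165.2),(293.3,242)))
t=cv2.imread("pics/top0.png")
m=cv2.inRange(cv2.cvtColor(t,cv2.COLOR_BGR2HSV)[170:230,140:200],(0,60,20),(15,255,75))
n,l,st,c=cv2.connectedComponentsWithStats(m)
for i in range(1,n):
    if st[i][4]>100: print("stand?",st[i],plane(T,c[i]+[140,170],.03))
# flashlight: given; base location via rough pixel
print("flash",plane(T,(165*.64,233*.64),.156),plane(T,(190*.64,240*.64),.156), plane(T,(203*.64,245*.64),0.0))
E
python3 m2.py
```

```text
lipFar [ 0.5638 -0.0322  0.103 ]
lipNear [ 0.4858 -0.0309  0.103 ]
tl [ 0.5968 -0.0722  0.103 ]
tr [ 0.5956 -0.1976  0.103 ]
br [ 0.4526 -0.1952  0.103 ]
bl [ 0.4534 -0.0712  0.103 ]
ring [ 0.5737 -0.171   0.055 ]
dial [ 0.5244 -0.1024  0.063 ]
ptr [ 0.5289 -0.0885  0.089 ]
dot [ 0.5556 -0.09    0.055 ]
wallTR [ 0.5926 -0.2172  0.097 ]
wallBR [ 0.4528 -0.2153  0.097 ]
pin (array([0.4639479, 0.3265862, 0.1919049]), np.float64(0.0010232050820122127)) [0.46313427 0.32449594 0.2       ] [0.46641364 0.32840298 0.195     ]
small (array([0.43368105, 0.41262239, 0.12759084]), np.float64(0.0013222797472241417))
purple (array([0.55292021, 0.32134239, 0.18285907]), np.float64(0.0007239449992734913))
stand? [ 11  14  49  31 734] [0.4630734  0.31492434 0.03      ]
flash [0.60344014 0.47270064 0.156     ] [0.59020619 0.42597113 0.156     ] [0.60512434 0.45723123 0.        ]
```

```bash
cat > k.py <<'E'
from h import *
al=np.radians(35); c,s=np.cos(al),np.sin(al); e=0.012
YB=np.array([1,-e,0])/np.hypot(1,e); XB=np.array([-e,-1,0])/np.hypot(1,e); Z=np.array([0,0,1.])
O=np.array([.524,-.1445,0]); box=lambda x,y,z: O+XB*x+YB*y+Z*z
d=XB*c-Z*s; q=XB*s+Z*c
RT=np.c_[np.cross(YB,d),YB,d]
def rel(p,M=None,st=None):
    st=st or arm.read_state(); R0=R.from_quat(st["tcp_rot"]).as_matrix()
    t=R0.T@(np.array(p)-st["position"]); r=R.from_matrix(R0.T@(RT if M is None else M)).as_rotvec()
    return np.r_[t.round(4),r.round(3)]
def C(th,off=0):  # push tcp for cover angle
    H=box(.052,0,.097); u=-XB*np.cos(th)+Z*np.sin(th)
    c0=H+.165*u+.022*d if th<al else H+.143*u
    return c0-.008*d-.011*q
E
python3 - <<'E'
from k import *
for p in ([.3,-.5,.36],[.5,.03,.36],C(0)+[0,.06,.03],C(0)+[0,.0,-.006]): print(np.round(p,4),rel(p).tolist())
E
```

```text
[ 0.3  -0.5   0.36] [0.171, -0.0671, -0.1495, -0.63, -0.815, -1.207]
[0.5  0.03 0.36] [0.4926, -0.5334, -0.1484, -0.63, -0.815, -1.207]
[0.5253 0.0233 0.11  ] [0.5155, -0.5203, 0.1016, -0.63, -0.815, -1.207]
[ 0.5253 -0.0367  0.074 ] [0.501, -0.462, 0.1375, -0.63, -0.815, -1.207]
```

```bash
python3 -m creep '[[0.17,-0.067,-0.15,-0.2,-0.25,-0.4,1],[0.17,-0.067,-0.15,-0.2,-0.25,-0.4,1],[0.17,-0.067,-0.15,-0.2,-0.25,-0.4,1],[0.17,-0.067,-0.15,-0.2,-0.25,-0.4,1],[0.493,-0.533,-0.148,-0.63,-0.815,-1.207,1],[0.493,-0.533,-0.148,-0.63,-0.815,-1.207,1],[0.493,-0.533,-0.148,-0.63,-0.815,-1.207,1],[0.493,-0.533,-0.148,-0.63,-0.815,-1.207,1],[0.493,-0.533,-0.148,-0.63,-0.815,-1.207,1],[0.493,-0.533,-0.148,-0.63,-0.815,-1.207,1],[0.493,-0.533,-0.148,-0.63,-0.815,-1.207,1],[0.493,-0.533,-0.148,-0.63,-0.815,-1.207,1],[0.493,-0.533,-0.148,-0.63,-0.815,-1.207,1],[0.493,-0.533,-0.148,-0.63,-0.815,-1.207,1],[0.493,-0.533,-0.148,-0.63,-0.815,-1.207,1],[0.493,-0.533,-0.148,-0.63,-0.815,-1.207,1],[0.493,-0.533,-0.148,-0.63,-0.815,-1.207,1],[0.493,-0.533,-0.148,-0.63,-0.815,-1.207,1],[0.493,-0.533,-0.148,-0.63,-0.815,-1.207,1],[0.493,-0.533,-0.148,-0.63,-0.815,-1.207,1]]' 40
python3 - <<'E'
from k import *
print(arm.read_state()["joint_pos"].round(2))
for p in ([.5,.03,.36],[.525,.05,.12],C(0)+[0,.0,-.012]): print(np.round(p,4),rel(p).tolist())
E
```

```text
clock: 1.77
position: [0.5035, 0.034, 0.3586]
tcp_rot: [0.629, 0.625, -0.327, 0.326]
wrist_force: [-0.0, -0.1, -0.1]
gripper_width: 0.002
grip_force: 0.0
[ 0.48  0.24  1.71 -0.82  1.71  0.59]
[0.5  0.03 0.36] [-0.0035, -0.0034, 0.0024, 0.005, -0.0, 0.002]
[0.525 0.05  0.12 ] [0.2047, 0.0212, 0.1237, 0.005, -0.0, 0.002]
[ 0.5253 -0.0367  0.068 ] [0.1976, 0.0219, 0.2245, 0.005, -0.0, 0.002]
```

```bash
python3 -m creep '[[0.205,0.021,0.124,0,0,0,1],[0.205,0.021,0.124,0,0,0,1],[0.205,0.021,0.124,0,0,0,1],[0.205,0.021,0.124,0,0,0,1],[0.205,0.021,0.124,0,0,0,1],[0.205,0.021,0.124,0,0,0,1],[0.205,0.021,0.124,0,0,0,1],[0.203,0.021,0.15,0,0,0,1],[0.201,0.021,0.18,0,0,0,1],[0.199,0.021,0.21,0,0,0,1],[0.198,0.022,0.2245,0,0,0,1],[0.198,0.022,0.2245,0,0,0,1]]'
python3 - <<'E'
from k import *
S,im=snap("scene","a1"); p=proj(S,C(0)); u,v=p.astype(int); print(p)
cv2.imwrite("pics/a1c.png",cv2.resize(cv2.cvtColor(im,cv2.COLOR_RGB2BGR)[v-75:v+75,u-100:u+100],(800,600)))
print(arm.read_state()["joint_pos"].round(2))
for th in [0,0]+list(np.arange(0,1.94,.035)): print(round(th,3),(rel(C(th))[:3]*1000).round(1).tolist())
E
```

```text
clock: 2.77
position: [0.5202, -0.0447, 0.0689]
tcp_rot: [0.631, 0.622, -0.331, 0.324]
wrist_force: [-0.6, -0.2, -0.5]
gripper_width: 0.002
grip_force: 0.0
[239.72500044 188.74858656]
[ 0.34  0.63  1.86 -0.93  1.29  0.94]
0 [-4.7, 3.8, -11.3]
0 [-4.7, 3.8, -11.3]
0.0 [-4.7, 3.8, -11.3]
0.035 [-9.5, 3.8, -14.5]
0.07 [-14.5, 3.8, -17.6]
0.105 [-19.5, 3.8, -20.5]
0.14 [-24.6, 3.8, -23.2]
0.175 [-29.8, 3.8, -25.7]
0.21 [-35.0, 3.8, -28.0]
0.245 [-40.4, 3.8, -30.1]
0.28 [-45.8, 3.8, -32.1]
0.315 [-51.3, 3.8, -33.9]
0.35 [-56.9, 3.8, -35.4]
0.385 [-62.5, 3.8, -36.8]
0.42 [-68.2, 3.8, -38.0]
0.455 [-73.9, 3.8, -39.0]
0.49 [-79.6, 3.9, -39.8]
0.525 [-85.3, 3.9, -40.3]
0.56 [-91.1, 3.9, -40.7]
0.595 [-96.9, 3.9, -40.9]
0.63 [-102.2, 3.9, -40.9]
0.665 [-107.2, 3.9, -40.7]
0.7 [-112.2, 3.9, -40.3]
0.735 [-117.2, 3.9, -39.8]
0.77 [-122.1, 3.9, -39.0]
0.805 [-127.0, 3.9, -38.1]
0.84 [-131.9, 3.9, -37.1]
0.875 [-136.8, 3.9, -35.8]
0.91 [-141.6, 3.9, -34.4]
0.945 [-146.3, 3.9, -32.9]
0.98 [-151.0, 4.0, -31.1]
1.015 [-155.7, 4.0, -29.2]
1.05 [-160.2, 4.0, -27.2]
1.085 [-164.7, 4.0, -25.0]
1.12 [-169.1, 4.0, -22.6]
1.155 [-173.4, 4.0, -20.1]
1.19 [-177.7, 4.0, -17.4]
1.225 [-181.8, 4.0, -14.6]
1.26 [-185.8, 4.0, -11.6]
1.295 [-189.8, 4.1, -8.5]
1.33 [-193.6, 4.1, -5.2]
1.365 [-197.3, 4.1, -1.9]
1.4 [-200.8, 4.1, 1.6]
1.435 [-204.3, 4.1, 5.3]
1.47 [-207.6, 4.1, 9.0]
1.505 [-210.8, 4.1, 12.9]
1.54 [-213.9, 4.1, 16.8]
1.575 [-216.8, 4.1, 20.9]
1.61 [-219.6, 4.2, 25.1]
1.645 [-222.2, 4.2, 29.3]
1.68 [-224.6, 4.2, 33.7]
1.715 [-227.0, 4.2, 38.1]
1.75 [-229.1, 4.2, 42.6]
1.785 [-231.1, 4.2, 47.2]
1.82 [-233.0, 4.2, 51.9]
1.855 [-234.6, 4.2, 56.6]
1.89 [-236.2, 4.3, 61.3]
1.925 [-237.5, 4.3, 66.2]
```

View pics/a1c.png

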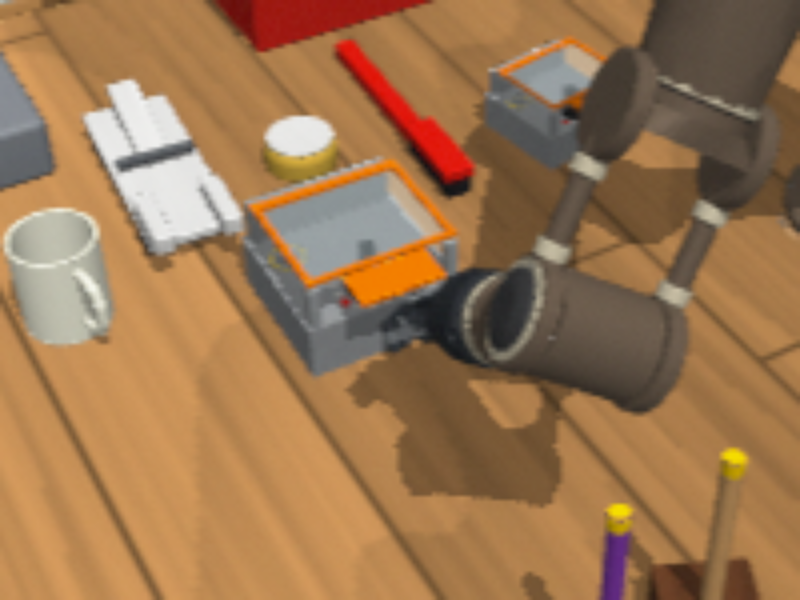

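The crop shows the closed fingertips below the orange lip at about (400,325), clear of the box front, with the cover still shut.

```bash
python3 -m creep '[[0,0,0,0,0,0,1],[0,0,0,0,0,0,1]]'; python3 - <<'E'
from k import *
for th in (0,.035,.595,1.925): print(round(th,3),(rel(C(th))*1000).round(1).tolist())
E
```

```text
clock: 2.98
position: [0.5234, -0.0408, 0.0702]
tcp_rot: [0.631, 0.623, -0.328, 0.326]
wrist_force: [-0.3, -0.4, -0.1]
gripper_width: 0.006
grip_force: 0.0
0 [-5.6, 1.9, -9.0, 3.0, 1.0, -2.0]
0.035 [-10.4, 1.9, -12.2, 3.0, 1.0, -2.0]
0.595 [-97.7, 2.2, -38.7, 3.0, 1.0, -2.0]
1.925 [-238.5, 2.2, 68.2, 3.0, 1.0, -2.0]
```

```bash
python3 -m creep '[[-0.002,0.001,-0.003,0,0,0,1],[-0.004,0.002,-0.006,0,0,0,1],[-0.0056,0.002,-0.009,0,0,0,1],[-0.010,0.002,-0.012,0,0,0,1],[-0.0154,0.002,-0.0153,0,0,0,1],[-0.0204,0.002,-0.0182,0,0,0,1],[-0.0255,0.002,-0.021,0,0,0,1],[-0.0307,0.002,-0.0235,0,0,0,1],[-0.036,0.002,-0.0258,0,0,0,1],[-0.0413,0.002,-0.0279,0,0,0,1],[-0.0467,0.002,-0.03,0,0,0,1],[-0.0522,0.002,-0.0317,0,0,0,1],[-0.0578,0.002,-0.0332,0,0,0,1],[-0.0634,0.002,-0.0346,0,0,0,1],[-0.0691,0.002,-0.0358,0,0,0,1],[-0.0748,0.002,-0.0368,0,0,0,1],[-0.0805,0.002,-0.0376,0,0,0,1],[-0.0862,0.002,-0.0381,0,0,0,1],[-0.092,0.002,-0.0385,0,0,0,1],[-0.0978,0.002,-0.0387,0,0,0,1]]'
python3 - <<'E'
from k import *
# commanded pose = C(.595)
for th in np.arange(.63,1.96,.035): print(round(th,3),(RT.T@(C(th)-C(.595))*1000).round(1).tolist())
print(rel(C(.595)))
E
```

```text
clock: 4.65
position: [0.5235, -0.0665, 0.1715]
tcp_rot: [0.631, 0.623, -0.329, 0.325]
wrist_force: [-0.5, -0.6, -0.0]
gripper_width: -0.001
grip_force: 0.0
0.63 [-5.4, -0.0, 0.0]
0.665 [-10.4, 0.0, 0.2]
0.7 [-15.3, 0.0, 0.5]
0.735 [-20.3, -0.0, 1.1]
0.77 [-25.3, 0.0, 1.8]
0.805 [-30.2, 0.0, 2.7]
0.84 [-35.1, -0.0, 3.7]
0.875 [-40.0, 0.0, 4.9]
0.91 [-44.8, -0.0, 6.3]
0.945 [-49.5, 0.0, 7.9]
0.98 [-54.2, 0.0, 9.6]
1.015 [-58.8, 0.0, 11.5]
1.05 [-63.4, -0.0, 13.5]
1.085 [-67.9, 0.0, 15.8]
1.12 [-72.3, 0.0, 18.1]
1.155 [-76.6, 0.0, 20.6]
1.19 [-80.9, 0.0, 23.3]
1.225 [-85.0, 0.0, 26.1]
1.26 [-89.1, 0.0, 29.1]
1.295 [-93.0, 0.0, 32.2]
1.33 [-96.8, -0.0, 35.4]
1.365 [-100.5, 0.0, 38.8]
1.4 [-104.1, -0.0, 42.2]
1.435 [-107.6, 0.0, 45.9]
1.47 [-110.9, 0.0, 49.6]
1.505 [-114.1, 0.0, 53.4]
1.54 [-117.2, -0.0, 57.4]
1.575 [-120.1, -0.0, 61.5]
1.61 [-122.9, -0.0, 65.6]
1.645 [-125.5, 0.0, 69.9]
1.68 [-128.0, 0.0, 74.2]
1.715 [-130.3, -0.0, 78.6]
1.75 [-132.5, 0.0, 83.2]
1.785 [-134.5, 0.0, 87.7]
1.82 [-136.4, 0.0, 92.4]
1.855 [-138.1, -0.0, 97.1]
1.89 [-139.6, 0.0, 101.9]
1.925 [-140.9, 0.0, 106.7]
[ 0.0001  0.0015 -0.0018  0.      0.002   0.    ]
```

```bash
python3 - <<'E'
from k import *
S,im=snap("scene","a2"); u,v=240,170
T,im2=snap("top","a2t")
A=cv2.resize(cv2.cvtColor(im,cv2.COLOR_RGB2BGR)[v-75:v+75,u-100:u+100],(400,300))
B=cv2.resize(cv2.cvtColor(im2,cv2.COLOR_RGB2BGR)[115:235,230:390],(400,300))
cv2.imwrite("pics/a2c.png",np.hstack([A,B])); print(arm.read_state()["wrist_force"])
E
```

```text
[ 0.20661107 -0.63487519 -0.25535163]
```

View pics/a2c.png

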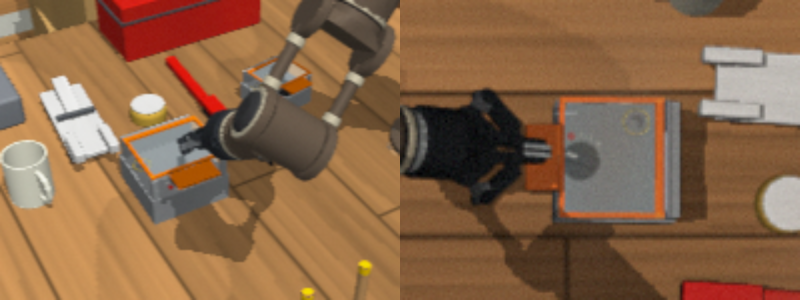

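The fingers now stand above the lip at about (545,150) in the right half, and the cover is still shut, so the push missed. I'll check where the fingertips really are.

```bash
python3 - <<'E'
from k import *
st=arm.read_state(); M=R.from_quat(st["tcp_rot"]).as_matrix(); p=st["position"]; print(p, M[:,2])
out=[]
for n,f in(("top","a2t"),("scene","a2")):
    c=cam(n); im=cv2.imread(f"pics/{f}.png"); tip=p+M[:,2]*.008
    uv=proj(c,tip); u,v=uv.astype(int); k=8
    cr=cv2.resize(im[v-35:v+35,u-25:u+25],(400,560),interpolation=cv2.INTER_CUBIC)
    for a,col in((tip,(0,255,0)),(p-M[:,2]*.011,(255,255,0)),(box(-.113,0,.097),(255,0,255)),(box(-.113,-.04,.097),(255,0,255))):
        w=(proj(c,a)-[u-25,v-35]+.5)*k; cv2.circle(cr,tuple(w.astype(int).tolist()),4,col,1)
    out.append(cr)
cv2.imwrite("pics/a3.png",np.hstack(out))
E
```

```text
[ 0.52388489 -0.0666008   0.17201421] [-0.0093003  -0.82027348 -0.57189591]
```

View pics/a3.png

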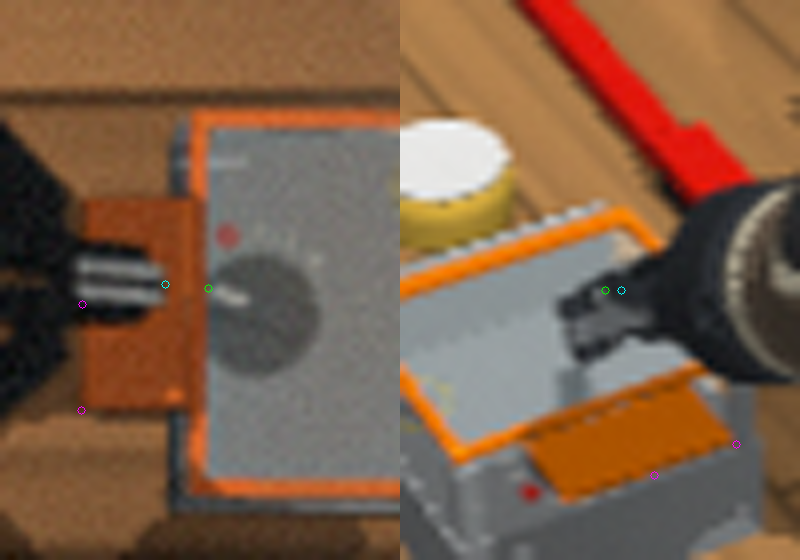

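In the top crop the fingertips end at (163,285), while I predicted (208,288). In the scene crop they end at about (580,335), predicted (605,290). I'll triangulate them.

```bash
python3 - <<'E'
from k import *
st=arm.read_state(); M=R.from_quat(st["tcp_rot"]).as_matrix(); p=st["position"]; tip=p+M[:,2]*.008
T,S=cam("top"),cam("scene")
def full(c,u,v):
    a=proj(c,tip).astype(int); return (a[0]-25+(u+.5)/8-.5,a[1]-35+(v+.5)/8-.5)
def tri(a,b):
    o1,d1=ray(T,a);o2,d2=ray(S,b)
    x=np.linalg.lstsq(np.c_[d1,-d2],o2-o1,rcond=None)[0]
    P,Q=o1+d1*x[0],o2+d2*x[1];return (P+Q)/2,np.linalg.norm(P-Q)
for a,b in (((163,280),(178,332)),((163,270),(165,305)),((163,298),(182,355))):
    P,g=tri(full(T,*a),full(S,*b)); print(P.round(4),round(g,4),"in tool",(M.T@(P-p)).round(4))
# lip corners
for a,b in (((82,200),(172,500)),((82,410),(335,437))):
    P,g=tri(full(T,*a),full(S,*b)); print("lip",P.round(4),round(g,4))
W,im=snap("wrist","w1")
print(W[2], (M.T@(W[2]-p)).round(3), (M.T@W[1]).round(2))
E
```

```text
[ 0.5343 -0.062   0.1561] 0.015 in tool [0.0157 0.0104 0.0052]
[ 0.5377 -0.0619  0.1717] 0.0184 in tool [ 0.0031  0.0138 -0.0038]
[ 0.5307 -0.0637  0.1409] 0.0179 in tool [0.0272 0.0068 0.0153]
lip [ 0.5641 -0.0316  0.1   ] 0.0001
lip [ 0.4854 -0.0314  0.101 ] 0.0006
[0.52652136 0.10829924 0.20600869] [ 0.072  0.001 -0.163] [[-0.   -0.96 -0.28]
 [ 1.   -0.   -0.  ]
 [ 0.   -0.28  0.96]]
```

View pics/w1.png

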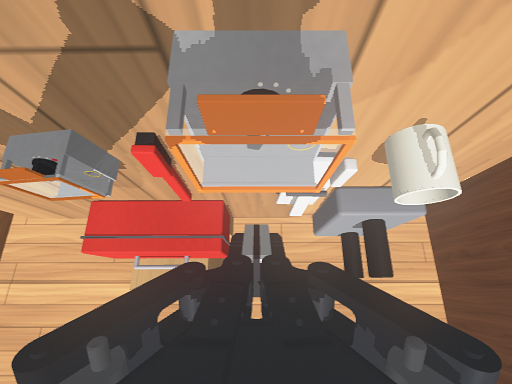

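The wrist view is upside down. It shows the lip at (197–325,95–135), the closed fingertips at (255,225) and the cover shut. I'll check whether this view agrees with the reported arm pose.

```bash
python3 - <<'E'
from k import *
st=arm.read_state(); M=R.from_quat(st["tcp_rot"]).as_matrix(); p=st["position"]
c=cam("wrist"); print(c[0]["fx"])
for n,a in dict(tip=p+M[:,2]*.008,lipF1=box(-.113,.04,.1),lipF2=box(-.113,-.04,.1),fr1=box(.052,.072,.103),fr2=box(.052,-.072,.103),base1=box(-.075,.075,0),base2=box(-.075,-.075,0)).items(): print(n,proj(c,a).round(1))
E
```

```text
266.3533538501663
tip [255.5 221.3]
lipF1 [321.3 101.8]
lipF2 [193.3 102. ]
fr1 [316.5 190.5]
fr2 [197.3 190.7]
base1 [342.1  33.5]
base2 [171.6  33.8]
```

```bash
python3 - <<'E'
from k import *
a=cv2.imread("pics/top0.png").astype(int);b=cv2.imread("pics/a2t.png").astype(int)
D=np.abs(a-b).sum(2)
st=arm.read_state(); p=st["position"]; M=R.from_quat(st["tcp_rot"]).as_matrix(); print(st["clock"],p)
c=cam("top")
for t in ((0,0,.008),(-.011,0,.008),(.011,0,.008),(0,0,-.03)): print(t,proj(c,p+M@np.array(t)).round(1))
for v in range(165,188,2): print(v,[f"{b[v,u,2]},{b[v,u,1]},{b[v,u,0]}" for u in range(279,304,2)])
print("h"); 
s0=cv2.imread("pics/scene0.png").astype(int);s2=cv2.imread("pics/a2.png").astype(int);D=np.abs(s0-s2).sum(2)
c=cam("scene")
for t in ((0,0,.008),(-.011,0,.008),(.011,0,.008),(0,.02,.008),(0,-.02,.008)): print(t,proj(c,p+M@np.array(t)).round(1))
for v in range(140,176,2): print(v,''.join('#' if D[v,u]>60 else '.' for u in range(215,275)))
E
```

```text
4.8 [ 0.52365988 -0.06639138  0.1714641 ]
(0, 0, 0.008) [295.4 175.6]
(-0.011, 0, 0.008) [297.9 175.3]
(0.011, 0, 0.008) [293. 176.]
(0, 0, -0.03) [284.8 174.7]
165 ['86,60,36', '134,59,21', '137,67,32', '134,61,26', '135,63,26', '134,60,24', '133,61,24', '151,71,30', '134,80,60', '117,121,120', '115,118,114', '117,117,114', '114,113,112']
167 ['78,50,31', '136,60,24', '131,59,21', '137,64,31', '134,63,26', '130,59,24', '130,60,24', '154,75,31', '127,80,59', '115,117,115', '121,115,114', '116,117,114', '115,116,113']
169 ['47,34,24', '120,54,18', '130,62,29', '133,66,30', '135,65,28', '131,62,24', '128,60,23', '152,74,30', '129,82,61', '138,79,79', '143,88,84', '125,124,119', '119,122,120']
171 ['20,24,23', '29,34,32', '17,25,22', '17,16,21', '31,22,16', '136,63,27', '136,58,26', '151,74,31', '130,85,65', '122,125,120', '118,119,115', '110,114,111', '108,111,108']
173 ['63,63,62', '114,115,110', '121,121,118', '117,119,115', '119,125,123', '123,111,95', '135,65,31', '154,75,31', '133,80,58', '90,93,94', '80,80,79', '78,82,78', '82,82,82']
175 ['54,55,50', '73,72,72', '68,64,66', '57,
[... 1779 characters left out ...]
......................############################
156 ............................###..###########################
158 .........................########.#######.##################
160 ....................########################################
162 .................###########################################
164 .............###############################################
166 .............###############################################
168 ..............##############################################
170 ...............#######......################################
172 ................##.............#############################
174 .........................#####....##########################
```

```bash
python3 - <<'E'
from k import *
im=cv2.imread("pics/w1.png"); h=cv2.cvtColor(im,cv2.COLOR_BGR2HSV)
m=cv2.inRange(h,(5,190,90),(17,255,255))
for v in range(84,200,4):
    xs=np.flatnonzero(m[v,150:375])+150
    if len(xs):
        seg=np.split(xs,np.flatnonzero(np.diff(xs)>2)+1); print(v,[(int(s[0]),int(s[-1])) for s in seg if len(s)>1])
c=cam("wrist")
for n,a in dict(lf1=(-.113,.04,.097),lf2=(-.113,-.04,.097),lf1t=(-.113,.04,.103),fl=(-.073,.072,.103),fl2=(-.073,-.072,.103),fh=(.052,.072,.103),fh2=(.052,-.072,.103),postb=(-.074,.072,.055)).items(): print(n,proj(c,box(*a)).round(1))
print(im[205:250:3,255].tolist()); print([im[230,u].tolist() for u in range(236,276,3)])
E
```

```text
104 []
116 []
136 [(166, 196)]
140 []
lf1 [321.   97.8]
lf2 [193.6  98. ]
lf1t [321.7 105.9]
fl [351.5 138.3]
fl2 [162.8 138.6]
fh [316.5 190.5]
fh2 [197.3 190.7]
postb [345.1  85.7]
[[112, 154, 204], [113, 156, 205], [113, 156, 205], [112, 154, 206], [107, 147, 195], [120, 173, 225], [109, 154, 209], [56, 60, 75], [55, 61, 75], [55, 60, 74], [54, 59, 74], [54, 58, 72], [51, 56, 70], [51, 55, 70], [52, 55, 69]]
[[119, 172, 226], [119, 173, 225], [120, 173, 227], [127, 127, 129], [126, 128, 134], [127, 129, 134], [51, 56, 72], [56, 61, 76], [131, 134, 138], [128, 130, 135], [128, 130, 134], [122, 161, 205], [122, 176, 228], [121, 175, 227]]
```

```bash
cat >> k.py <<'E'
TR=-.018; IN=.028
def C(th):
    H=box(.052,0,.097); u=-XB*np.cos(th)+Z*np.sin(th)
    c0=H+.165*u+IN*d if th<al else H+(.165-IN)*u
    return c0-TR*d-.011*q
E
python3 - <<'E'
from k import *
st=arm.read_state(); p=st["position"]
S=C(0)+[0,0,-.012]
for t in (p+[0,.09,.0],S+[0,.08,.02],S): print(np.round(t,4),rel(t).tolist())
E
```

```text
[0.5237 0.0236 0.1715] [0.0515, -0.0011, -0.0738, 0.0, 0.002, -0.001]
[0.525  0.0171 0.0696] [0.1313, 0.0002, -0.0102, 0.0, 0.002, -0.001]
[ 0.525  -0.0629  0.0496] [0.102, 0.0012, 0.0668, 0.0, 0.002, -0.001]
```

```bash
python3 -m creep '[[0.05,0,-0.074,0,0,0,1],[0.05,0,-0.074,0,0,0,1],[0.05,0,-0.074,0,0,0,1],[0.131,0,-0.010,0,0,0,1],[0.131,0,-0.010,0,0,0,1],[0.131,0,-0.010,0,0,0,1],[0.131,0,-0.010,0,0,0,1],[0.123,0,0.01,0,0,0,1],[0.116,0,0.03,0,0,0,1],[0.109,0,0.05,0,0,0,1],[0.102,0.001,0.067,0,0,0,1],[0.102,0.001,0.067,0,0,0,1],[0.102,0.001,0.067,0,0,0,1]]'
python3 - <<'E'
from k import *
S,im=snap("scene","b1"); T,im2=snap("top","b1t")
A=cv2.cvtColor(im,cv2.COLOR_RGB2BGR)[140:200,205:275]; B=cv2.cvtColor(im2,cv2.COLOR_RGB2BGR)[155:200,265:310]
cv2.imwrite("pics/b1c.png",np.hstack([cv2.resize(A,(420,400)),cv2.resize(B,(380,400))]))
print((rel(C(0))*1000).round(1))
for th in [0]+list(np.arange(0,1.94,.035)): print(round(th,3),(RT.T@(C(th)-C(0))*1000).round(1).tolist()[::2])
E
```

```text
clock: 5.88
position: [0.5249, -0.0635, 0.0501]
tcp_rot: [0.631, 0.622, -0.329, 0.325]
wrist_force: [-0.5, 0.4, -0.3]
gripper_width: -0.002
grip_force: 0.0
[-9.8 -0.6 -6.1  2.   2.  -2. ]
0 [0.0, 0.0]
0.0 [0.0, 0.0]
0.035 [-4.8, -3.2]
0.07 [-9.7, -6.3]
0.105 [-14.7, -9.2]
0.14 [-19.8, -11.9]
0.175 [-25.0, -14.4]
0.21 [-30.3, -16.8]
0.245 [-35.6, -18.9]
0.28 [-41.0, -20.9]
0.315 [-46.5, -22.7]
0.35 [-52.1, -24.3]
0.385 [-57.7, -25.6]
0.42 [-63.3, -26.8]
0.455 [-69.0, -27.8]
0.49 [-74.7, -28.6]
0.525 [-80.5, -29.2]
0.56 [-86.3, -29.6]
0.595 [-92.0, -29.8]
0.63 [-97.3, -29.8]
0.665 [-102.1, -29.6]
0.7 [-106.8, -29.3]
0.735 [-111.6, -28.8]
0.77 [-116.3, -28.1]
0.805 [-121.1, -27.3]
0.84 [-125.8, -26.3]
0.875 [-130.4, -25.1]
0.91 [-135.0, -23.8]
0.945 [-139.6, -22.3]
0.98 [-144.1, -20.6]
1.015 [-148.5, -18.8]
1.05 [-152.9, -16.8]
1.085 [-157.2, -14.7]
1.12 [-161.4, -12.5]
1.155 [-165.6, -10.1]
1.19 [-169.6, -7.5]
1.225 [-173.6, -4.8]
1.26 [-177.5, -2.0]
1.295 [-181.2, 1.0]
1.33 [-184.9, 4.1]
1.365 [-188.4, 7.3]
1.4 [-191.9, 10.6]
1.435 [-195.2, 14.1]
1.47 [-198.4, 17.7]
1.505 [-201.5, 21.4]
1.54 [-204.4, 25.2]
1.575 [-207.2, 29.1]
1.61 [-209.9, 33.0]
1.645 [-212.4, 37.1]
1.68 [-214.8, 41.3]
1.715 [-217.0, 45.5]
1.75 [-219.1, 49.8]
1.785 [-221.0, 54.2]
1.82 [-222.8, 58.7]
1.855 [-224.4, 63.2]
1.89 [-225.9, 67.8]
1.925 [-227.2, 72.4]
```

View pics/b1c.png

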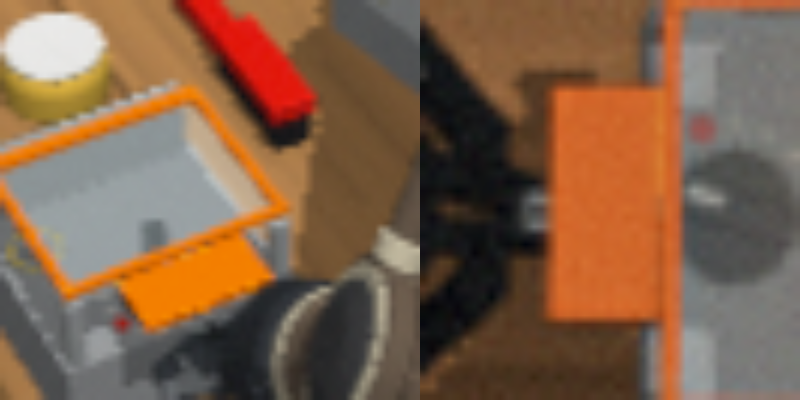

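The view shows the finger strip passing under the lip edge at (550,210), so the tips really are beneath it. Now I'll push.

```bash
python3 -m creep '[[-0.004,0,-0.0025,0,0,0,1],[-0.007,0,-0.0045,0,0,0,1],[-0.01,0,-0.0061,0,0,0,1],[-0.0146,0,-0.0093,0,0,0,1],[-0.0195,0,-0.0124,0,0,0,1],[-0.0245,0,-0.0153,0,0,0,1],[-0.0296,0,-0.018,0,0,0,1],[-0.0348,0,-0.0205,0,0,0,1],[-0.0401,0,-0.0229,0,0,0,1],[-0.0454,0,-0.025,0,0,0,1],[-0.0508,0,-0.027,0,0,0,1],[-0.0563,0,-0.0288,0,0,0,1],[-0.0619,0,-0.0304,0,0,0,1],[-0.0675,0,-0.0317,0,0,0,1],[-0.0731,0,-0.0329,0,0,0,1]]'
```

```text
clock: 7.23
position: [0.5247, -0.0762, 0.1273]
tcp_rot: [0.631, 0.624, -0.327, 0.324]
wrist_force: [2.3, 6.7, -9.0]
gripper_width: -0.0
grip_force: 5.9
```

```bash
python3 -m creep '[[-0.0057,0,-0.001,0,0,0,1],[-0.0114,0,-0.0018,0,0,0,1],[-0.0172,0,-0.0024,0,0,0,1],[-0.023,0,-0.0028,0,0,0,1],[-0.0287,0,-0.003,0,0,0,1],[-0.034,0,-0.003,0,0,0,1],[-0.0388,0,-0.0028,0,0,0,1],[-0.0435,0,-0.0025,0,0,0,1],[-0.0483,0,-0.002,0,0,0,1],[-0.053,0,-0.0013,0,0,0,1],[-0.0578,0,-0.0005,0,0,0,1],[-0.0625,0,0.0005,0,0,0,1],[-0.0671,0,0.0017,0,0,0,1],[-0.0717,0,0.003,0,0,0,1],[-0.0763,0,0.0045,0,0,0,1],[-0.0808,0,0.0062,0,0,0,1],[-0.0852,0,0.008,0,0,0,1],[-0.0896,0,0.01,0,0,0,1],[-0.0939,0,0.0121,0,0,0,1],[-0.0981,0,0.0143,0,0,0,1]]'
```

```text
clock: 8.9
position: [0.5238, -0.1433, 0.2004]
tcp_rot: [0.631, 0.624, -0.327, 0.325]
wrist_force: [1.3, 13.3, -4.3]
gripper_width: -0.004
grip_force: 6.5
```

```bash
python3 -m creep '[[-0.0042,0,0.0024,0,0,0,1],[-0.0082,0,0.005,0,0,0,1],[-0.0122,0,0.0077,0,0,0,1],[-0.0161,0,0.0105,0,0,0,1],[-0.0198,0,0.0135,0,0,0,1],[-0.0235,0,0.0166,0,0,0,1],[-0.027,0,0.0198,0,0,0,1],[-0.0305,0,0.0231,0,0,0,1],[-0.0338,0,0.0266,0,0,0,1],[-0.037,0,0.0302,0,0,0,1],[-0.0401,0,0.0339,0,0,0,1],[-0.043,0,0.0377,0,0,0,1],[-0.0458,0,0.0416,0,0,0,1],[-0.0485,0,0.0455,0,0,0,1],[-0.051,0,0.0496,0,0,0,1],[-0.0534,0,0.0538,0,0,0,1],[-0.0556,0,0.058,0,0,0,1],[-0.0577,0,0.0623,0,0,0,1],[-0.0596,0,0.0667,0,0,0,1],[-0.0614,0,0.0712,0,0,0,1]]'
python3 - <<'E'
from k import *
print([ (round(th,2),rel(C(th))[:3].tolist()) for th in (1.75,1.82,1.9)]); snap("scene","c1"); snap("top","c1t")
E
```

```text
clock: 10.57
position: [0.5225, -0.2379, 0.2125]
tcp_rot: [0.631, 0.622, -0.329, 0.326]
wrist_force: [-0.0, 13.1, 2.3]
gripper_width: 0.0
grip_force: 6.6
[(1.75, [0.0049, 0.0003, -0.007]), (1.82, [0.0013, 0.0003, 0.0018]), (1.9, [-0.0022, 0.0003, 0.0122])]
```

```bash
cat >> k.py <<'E'
GR=-.038
gt=lambda G: np.array(G)-GR*d   # TCP for grasp point G
E
python3 -m creep '[[-0.0016,0,0.0045,0,0,0,1],[-0.0031,0,0.0091,0,0,0,1],[-0.0044,0,0.0137,0,0,0,1],[-0.0048,0,0.015,0,0,0,1]]'
python3 - <<'E'
from k import *
c0=C(1.935)
print(rel(c0)); 
for G in ([.464,.3255,.26],[.464,.3255,.155]): print((RT.T@(gt(G)-c0)).round(4).tolist(), gt(G).round(3))
E
```

```text
clock: 11.0
position: [0.5219, -0.2543, 0.208]
tcp_rot: [0.631, 0.622, -0.33, 0.326]
wrist_force: [0.8, 5.1, 1.4]
gripper_width: -0.004
grip_force: 2.3
[ 0.0022  0.0008  0.0008 -0.001   0.006  -0.002 ]
[0.2873, -0.0656, -0.467] [0.464 0.294 0.238]
[0.3733, -0.0656, -0.4068] [0.464 0.294 0.133]
```

```bash
python3 -m creep '[[0.287,-0.066,-0.467,0,0,0,0.6],[0.287,-0.066,-0.467,0,0,0,0.3],[0.287,-0.066,-0.467,0,0,0,0.3],[0.287,-0.066,-0.467,0,0,0,0.3],[0.287,-0.066,-0.467,0,0,0,0.3],[0.287,-0.066,-0.467,0,0,0,0.3],[0.287,-0.066,-0.467,0,0,0,0.3],[0.287,-0.066,-0.467,0,0,0,0.3],[0.287,-0.066,-0.467,0,0,0,0.3],[0.287,-0.066,-0.467,0,0,0,0.3],[0.287,-0.066,-0.467,0,0,0,0.3],[0.287,-0.066,-0.467,0,0,0,0.3],[0.287,-0.066,-0.467,0,0,0,0.3],[0.287,-0.066,-0.467,0,0,0,0.3],[0.287,-0.066,-0.467,0,0,0,0.3],[0.287,-0.066,-0.467,0,0,0,0.3]]' 50
python3 - <<'E'
from k import *
T,im=snap("top","d1t"); W,wi=snap("wrist","d1w"); S,si=snap("scene","d1")
st=arm.read_state();print(rel(gt([.464,.3255,.26])), rel(gt([.464,.3255,.155])), st["clock"])
B=cv2.cvtColor(im,cv2.COLOR_RGB2BGR)[150:225,120:210]; A=cv2.cvtColor(wi,cv2.COLOR_RGB2BGR); C_=cv2.cvtColor(si,cv2.COLOR_RGB2BGR)
cv2.imwrite("pics/d1c.png",np.vstack([np.hstack([cv2.resize(B,(400,300)),cv2.resize(A,(400,300))]),np.hstack([cv2.resize(C_[80:230,150:350],(400,300)),cv2.resize(C_[200:305,260:400],(400,300))])]))
E
```

```text
clock: 12.33
position: [0.4625, 0.2932, 0.2381]
tcp_rot: [0.63, 0.622, -0.33, 0.326]
wrist_force: [-0.3, -0.4, -0.0]
gripper_width: 0.698
grip_force: 0.0
[ 0.0009  0.0009 -0.0026 -0.002   0.005  -0.001 ] [ 0.0872  0.0009  0.0572 -0.002   0.005  -0.001 ] 12.4833
```

View pics/d1c.png

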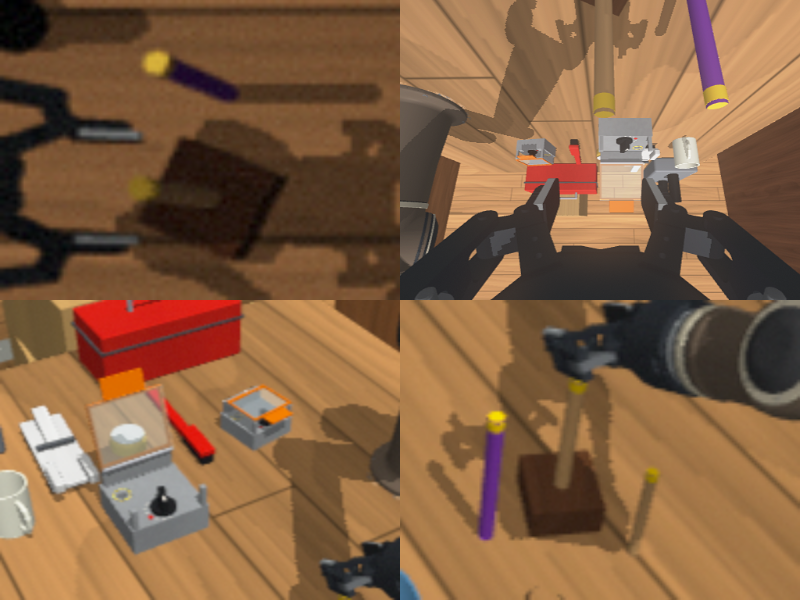

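The cover stands open past upright. In the top crop the open fingers (tips at y=135 and y=240, x≈140) straddle the pin top (140,188) centrally. I'll descend and grip.

```bash
python3 -m creep '[[0.029,0,0.02,0,0,0,0.3],[0.057,0,0.04,0,0,0,0.3],[0.086,0,0.058,0,0,0,0.3],[0.086,0,0.058,0,0,0,0.5],[0.086,0,0.058,0,0,0,1],[0.086,0,0.058,0,0,0,1],[0.086,0,0.058,0,0,0,1],[0.086,0,0.058,0,0,0,1],[0.086,0,0.058,0,0,0,1]]' 50
python3 - <<'E'
from k import *
print(RT.T@np.array([0,0,.11]), (RT.T@(gt([0,0,0])-0)).round(3))
st=arm.read_state(); print(st["clock"],st["gripper_width"],rel(gt(box(.026,.05,.26)))); print(box(.026,.05,.055))
E
```

```text
clock: 13.23
position: [0.4639, 0.2962, 0.1357]
tcp_rot: [0.631, 0.623, -0.327, 0.326]
wrist_force: [0.0, 1.3, 3.2]
gripper_width: 0.17
grip_force: 48.8
[-0.09010672  0.         -0.06309341] [-0.     0.     0.038]
13.2333 0.1698292693869696 [-0.3686  0.1157  0.3488  0.002   0.     -0.003 ]
[ 0.57368442 -0.17109809  0.055     ]
```

```bash
python3 -m creep '[[-0.031,0,-0.022,0,0,0,1],[-0.063,0,-0.044,0,0,0,1],[-0.094,0,-0.066,0,0,0,1],[-0.3785,0.1157,0.3397,0,0,0,1],[-0.3785,0.1157,0.3397,0,0,0,1],[-0.3785,0.1157,0.3397,0,0,0,1],[-0.3785,0.1157,0.3397,0,0,0,1],[-0.3785,0.1157,0.3397,0,0,0,1],[-0.3785,0.1157,0.3397,0,0,0,1],[-0.3785,0.1157,0.3397,0,0,0,1],[-0.3785,0.1157,0.3397,0,0,0,1],[-0.3785,0.1157,0.3397,0,0,0,1],[-0.3785,0.1157,0.3397,0,0,0,1],[-0.3785,0.1157,0.3397,0,0,0,1],[-0.3785,0.1157,0.3397,0,0,0,1],[-0.3785,0.1157,0.3397,0,0,0,1],[-0.3785,0.1157,0.3397,0,0,0,1]]'
python3 - <<'E'
from k import *
S,si=snap("scene","e1"); T,ti=snap("top","e1t"); W,wi=snap("wrist","e1w")
st=arm.read_state(); print(st["clock"],st["position"],st["gripper_width"])
u,v=proj(S,box(.026,.05,.13)).astype(int); print("scene crop",u,v); 
cr=cv2.resize(cv2.cvtColor(si,cv2.COLOR_RGB2BGR)[v-50:v+50,u-32:u+34],(396,600),interpolation=cv2.INTER_CUBIC)
cr2=cv2.resize(cv2.cvtColor(wi,cv2.COLOR_RGB2BGR),(400,300)); cr3=cv2.resize(cv2.cvtColor(ti,cv2.COLOR_RGB2BGR)[125:200,280:380],(400,300))
cv2.imwrite("pics/e1c.png",np.hstack([cr,np.vstack([cr2,cr3])]))
print("ring px scene",proj(S,box(.026,.05,.055)),"foot pred",proj(S,box(.026,.05,.125)),"wrist ring",proj(W,box(.026,.05,.055)),"foot",proj(W,box(.026,.05,.125)),proj(W,box(.026,.05,.315)))
E
```

```text
clock: 14.65
position: [0.5721, -0.2037, 0.2506]
tcp_rot: [0.632, 0.621, -0.329, 0.325]
wrist_force: [0.3, 0.3, -0.3]
gripper_width: 0.172
grip_force: 50.0
14.8 [ 0.57253853 -0.19987081  0.24948282] 0.1699384838929263
scene crop 209 160
ring px scene [210.97061146 177.00111122] foot pred [209.36412756 161.88558777] wrist ring [256.44292205 -24.7783316 ] foot [256.63031252  43.41928725] [257.46982451 348.94558219]
```

View pics/e1c.png

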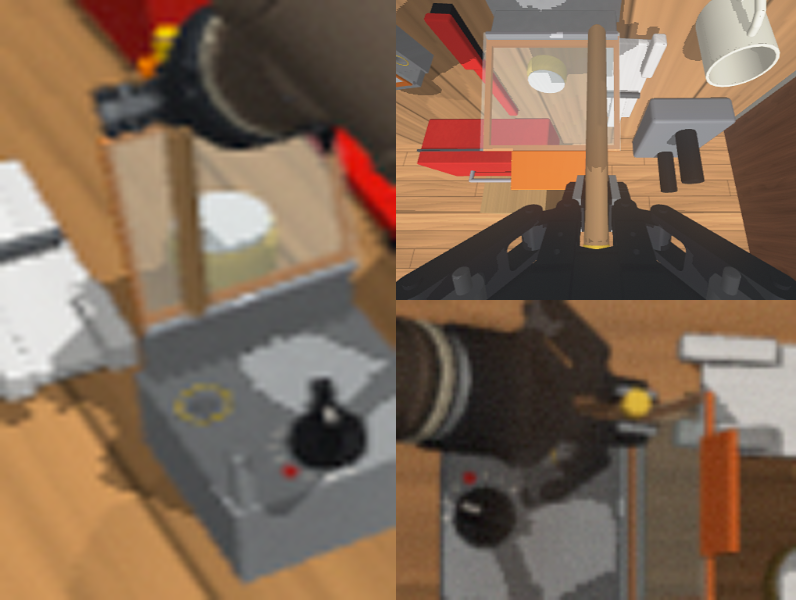

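Crop shows the pin upright with its foot at scene crop (193,312), right at the predicted spot over the yellow ring (205,403). I'll check it numerically.

```bash
python3 - <<'E'
from k import *
S,T,W=cam("scene"),cam("top"),cam("wrist")
t=cv2.imread("pics/e1t.png");w=cv2.imread("pics/e1w.png");s=cv2.imread("pics/e1.png")
def yb(im,lo=(22,150,120)):
    m=cv2.inRange(cv2.cvtColor(im,cv2.COLOR_BGR2HSV),lo,(35,255,255)); n,l,st,c=cv2.connectedComponentsWithStats(m)
    return [(c[i].round(1).tolist(),int(st[i][4])) for i in range(1,n) if st[i][4]>8]
print("top yellow",yb(t),"pred top",proj(T,box(.026,.05,.315)),proj(T,box(.026,.05,.31)))
print("scene yellow",yb(s),proj(S,box(.026,.05,.31)))
g=cv2.cvtColor(s,cv2.COLOR_BGR2HSV)
for v in range(140,168,2): print(v,[tuple(int(x) for x in s[v,u]) for u in range(202,218,2)])
print("wrist")
for v in range(22,60,4): print(v,[int(w[v,u].sum()) for u in range(236,280,3)])
def tri(A,a,B,b):
    o1,d1=ray(A,a);o2,d2=ray(B,b); x=np.linalg.lstsq(np.c_[d1,-d2],o2-o1,rcond=None)[0]
    return ((o1+d1*x[0]+o2+d2*x[1])/2).round(4),np.linalg.norm(o1+d1*x[0]-o2-d2*x[1]).round(4)
print(tri(S,(209,162),W,(256.5,38)))
E
```

```text
top yellow [([339.7, 149.8], 29), ([154.9, 165.2], 22), ([128.3, 208.1], 12)] pred top [340.35510908 148.71973815] [339.95793863 149.07493404]
scene yellow [([293.3, 242.0], 32), ([347.9, 260.9], 20)] [204.5295126  116.39634517]
140 [(126, 155, 180), (115, 143, 167), (57, 90, 116), (51, 82, 108), (109, 138, 159), (126, 154, 176), (117, 138, 155), (129, 161, 185)]
142 [(126, 155, 176), (126, 155, 180), (59, 90, 118), (54, 83, 110), (145, 161, 172), (219, 221, 220), (223, 223, 219), (218, 220, 218)]
144 [(127, 156, 180), (127, 157, 180), (66, 97, 124), (55, 85, 111), (183, 186, 185), (225, 225, 221), (226, 226, 222), (224, 225, 221)]
146 [(128, 158, 181), (127, 157, 181), (88, 111, 134), (55, 85, 113), (147, 158, 162), (225, 225, 221), (226, 226, 222), (226, 226, 221)]
148 [(126, 156, 180), (125, 154, 175), (90, 116, 134), (55, 87, 114), (96, 111, 122), (211, 211, 204), (224, 224, 220), (224, 224, 219)]
150 [(127, 156, 178), (117, 142, 159), (78, 112, 127), (56, 87, 114), (93, 109, 122), (177, 176, 170), (210, 211, 205), (200, 200, 193)]
152 [(124, 151, 173), (117, 141, 157), (78, 108,
[... 1156 characters left out ...]
, 335, 339]
30 [336, 337, 336, 335, 331, 335, 337, 336, 334, 335, 334, 333, 337, 339, 338]
34 [336, 335, 332, 335, 337, 332, 349, 349, 343, 333, 333, 335, 338, 338, 343]
38 [336, 336, 337, 337, 309, 334, 349, 352, 343, 335, 318, 340, 340, 344, 341]
42 [363, 362, 362, 350, 311, 331, 350, 352, 345, 333, 320, 369, 365, 366, 363]
46 [496, 495, 496, 450, 314, 334, 350, 352, 343, 336, 318, 509, 497, 496, 497]
50 [473, 475, 473, 433, 313, 335, 349, 352, 346, 334, 321, 447, 471, 474, 474]
54 [452, 454, 451, 415, 317, 337, 351, 352, 348, 336, 322, 432, 453, 456, 454]
58 [445, 449, 448, 374, 318, 336, 350, 352, 347, 338, 322, 427, 448, 450, 452]
(array([ 0.5748, -0.168 ,  0.1252]), np.float64(0.0042))
```

```bash
python3 -m creep '[[0.024,0.0015,0.016,0,0,0,1],[0.048,0.0015,0.0325,0,0,0,1],[0.048,0.0015,0.0325,0,0,0,1],[0.048,0.0015,0.0325,0,0,0,1]]'
python3 - <<'E'
from k import *
S,s=snap("scene","f1"); T,t=snap("top","f1t"); W,w=snap("wrist","f1w"); st=arm.read_state(); print(st["clock"],st["position"],st["wrist_force"].round(1))
t=t[:,:,::-1]
m=cv2.inRange(cv2.cvtColor(t.copy(),cv2.COLOR_BGR2HSV),(22,150,120),(35,255,255)); n,l,q_,c=cv2.connectedComponentsWithStats(m)
print([(c[i].round(1),q_[i][4]) for i in range(1,n) if q_[i][4]>8],"pred",proj(T,box(.026,.05,.252)))
print("ring",proj(S,box(.026,.05,.055)),"foot",proj(S,box(.026,.05,.066)))
h=cv2.cvtColor(s,cv2.COLOR_RGB2HSV)
for v in range(150,186): print(v,' '.join(f"{h[v,u,0]//3:2d}{'YB'[0] if h[v,u,1]>110 and h[v,u,2]>100 and 20<h[v,u,0]<36 else ('b' if 8<=h[v,u,0]<=18 and h[v,u,1]>100 else '.')}{h[v,u,2]//10:02d}" for u in range(200,224)))
E
```

```text
clock: 15.13
position: [0.573, -0.1986, 0.1899]
tcp_rot: [0.629, 0.625, -0.331, 0.324]
wrist_force: [1.0, 0.4, -0.3]
gripper_width: 0.175
grip_force: 50.0
15.2833 [ 0.57549439 -0.1993662   0.19335741] [0.6 0.4 0.1]
[(array([334.6, 153. ]), np.int32(25)), (array([154.9, 165.2]), np.int32(22)), (array([128.3, 208.1]), np.int32(12))] pred [335.64012253 152.93642607]
ring [210.97061146 177.00111122] foot [210.72531646 174.6931128 ]
150  5.17  5.17  5.17  5.17  6.16  7.16  7.14  5b11  5b11  5b11  5b10 10.14 31.13 35.07 43.02 34.02 33.02 38.03 35.03 30.03 25.04  7.05  6.06  6.06
151  5.17  5.17  5.17  5.17  6.15  8.14  7.13  6b12  5b12  5b11  5b10  5.14 27.16 31.15 28.11 34.07 26.04 37.02 40.02 36.02 38.03 35.03 10.05 10.05
152  5.17  5.17  5.17  5.17  6.15  7.13  7.12  5b12  5b12  5b11  5b10  7.12  7.15  8.15  8.15  8.16  8.15  8.13  8.12  8.13  8.14  8.13  8.14  6.15
153  5.17  5.17  5.17  5.17  5.15  7.14  7.12  6b11  5b12  5b11  5b10  6.11  7.14  8.16  8.15  8.16  8.15  8.15  8.14  8.14  8.14  8.14  8.14  6.16
154  5.17  5.18  5.17  5.17  5.15  6.14  7.13  6.12  5b11  5b11  5b11  6.11 
[... 3959 characters left out ...]
 30.10 33.10 35.10 40.10 30.10 35.10 33.10 40.10 30.10 30.10 30.10 32.10 30.10 30.10 35.10 36.10 30.10 30.11
182  5b10  5.08 30.07 33.07 35.07 32.07 30.08 30.10 34.10 36.10 35.10 36.10 33.10 35.10 35.10 35.10 34.10 35.10 35.10 30.10 26.10 30.10 13.11 15.12
183  5b10  5.08 40.07 33.07 37.08 40.07 30.07 26.09 35.10 30.10 33.10 33.10 30.10 35.10 32.10 33.10 33.10 35.10 35.10 34.10 32.10 33.10 33.10 35.10
184  5b11  4b10  5.08 30.07 32.07 26.08 36.07 32.08 40.10 33.10 33.10 30.10 35.10 30.10 34.10 30.10 30.10 35.10 36.10 36.10 40.10 20.11  6.12 30.11
185  5b11  5b11  4.09 30.07 35.07 35.07 37.07 36.08 33.08 30.10 33.10 36.10 33.10 30.10 30.09 32.10 36.11 33.11 30.10 33.10 30.10 34.10 33.10 35.10
```

Numerically, the foot is centred on the ring (col 211.0 against 210.7, row as predicted). I'll insert it gently.

```bash
python3 -m creep '[[0.0025,0,0.0017,0,0,0,1],[0.0049,0,0.0034,0,0,0,1],[0.0074,0,0.0052,0,0,0,1],[0.0098,0,0.0069,0,0,0,1],[0.0115,0,0.008,0,0,0,1],[0.013,0,0.009,0,0,0,1],[0.0147,0,0.0103,0,0,0,1]]'
```

```text
clock: 15.87
position: [0.5742, -0.2004, 0.1734]
tcp_rot: [0.631, 0.623, -0.329, 0.325]
wrist_force: [-0.7, -0.9, 0.5]
gripper_width: 0.171
grip_force: 50.1
```

```bash
python3 -m creep '[[0.0025,0,0.0017,0,0,0,1],[0.0049,0,0.0034,0,0,0,1],[0.0074,0,0.0052,0,0,0,1],[0.0098,0,0.0069,0,0,0,1],[0.0123,0,0.0086,0,0,0,1],[0.0147,0,0.0103,0,0,0,1],[0.0172,0,0.012,0,0,0,1],[0.0197,0,0.0138,0,0,0,1]]'
```

```text
clock: 16.53
position: [0.5742, -0.2003, 0.1491]
tcp_rot: [0.631, 0.623, -0.329, 0.325]
wrist_force: [0.4, -0.4, 1.1]
gripper_width: 0.17
grip_force: 50.1
```

```bash
python3 -m creep '[[0.0016,0,0.0011,0,0,0,1],[0.0033,0,0.0023,0,0,0,1],[0.0049,0,0.0034,0,0,0,1],[0.0057,0,0.004,0,0,0,1],[0.0065,0,0.0046,0,0,0,1],[0.0065,0,0.0046,0,0,0,1]]'
```

```text
clock: 17.03
position: [0.5741, -0.2003, 0.1412]
tcp_rot: [0.631, 0.623, -0.329, 0.325]
wrist_force: [0.3, -0.8, -0.9]
gripper_width: 0.173
grip_force: 50.1
```

```bash
python3 -m creep '[[0.0004,0,0.0003,0,0,0,1],[0.0008,0,0.0006,0,0,0,1],[0.0012,0,0.0009,0,0,0,1],[0.0016,0,0.0011,0,0,0,1]]'
```

```text
clock: 17.37
position: [0.5745, -0.2007, 0.1408]
tcp_rot: [0.63, 0.623, -0.33, 0.326]
wrist_force: [-0.0, -0.1, 6.5]
gripper_width: 0.171
grip_force: 50.4
```

Pin is seated (6.5 N, foot at z≈15 mm). I'll release, back off, and measure the dial pointer.

```bash
python3 -m creep '[[0,0,0,0,0,0,0.6],[0,0,0,0,0,0,0.4],[0,0,0,0,0,0,0.3],[0,0,-0.03,0,0,0,0.3],[0,0,-0.06,0,0,0,0.3],[0,0,-0.09,0,0,0,0.3]]'
python3 - <<'E'
from k import *
T=cam("top")
for f in ("d1t","e1t"):
    t=cv2.imread(f"pics/{f}.png"); 
    c=proj(T,box(-.044,0,.089)); h=cv2.cvtColor(t,cv2.COLOR_BGR2HSV)
    m=np.zeros(t.shape[:2],bool); u,v=c.round().astype(int); w=8
    win=h[v-w:v+w+1,u-w:u+w+1]; 
    print(f,c.round(1)); 
    for r in range(-7,8): print(r,[int(win[r+w,k,2]) for k in range(0,2*w+1)])
st=arm.read_state(); print(st["clock"],st["position"])
V=np.c_[np.cross(YB,-Z),YB,-Z]
E
```

```text
clock: 17.87
position: [0.5739, -0.1259, 0.1903]
tcp_rot: [0.631, 0.623, -0.33, 0.324]
wrist_force: [0.9, 0.1, 0.8]
gripper_width: 0.7
grip_force: 0.0
d1t [302.6 178. ]
-7 [132, 111, 121, 123, 111, 106, 99, 88, 104, 98, 109, 116, 113, 123, 132, 118, 111]
-6 [139, 109, 99, 93, 59, 38, 39, 37, 38, 51, 79, 105, 112, 138, 170, 134, 112]
-5 [111, 90, 55, 36, 24, 27, 27, 26, 34, 30, 42, 49, 75, 113, 135, 115, 118]
-4 [98, 54, 22, 22, 22, 24, 22, 38, 38, 36, 42, 35, 49, 74, 112, 113, 109]
-3 [71, 56, 98, 73, 34, 27, 29, 34, 30, 38, 40, 37, 42, 72, 106, 108, 112]
-2 [49, 106, 185, 163, 121, 89, 37, 27, 34, 36, 43, 39, 40, 48, 67, 86, 113]
-1 [32, 63, 104, 161, 193, 177, 67, 32, 39, 37, 44, 34, 43, 44, 65, 91, 119]
0 [16, 18, 21, 45, 65, 74, 34, 38, 40, 33, 41, 38, 43, 39, 56, 87, 108]
1 [18, 12, 15, 13, 12, 26, 31, 34, 38, 34, 40, 44, 36, 42, 51, 72, 86]
2 [28, 20, 27, 18, 20, 21, 24, 22, 26, 31, 41, 42, 44, 44, 54, 73, 84]
3 [29, 29, 30, 33, 33, 35, 35, 26, 34, 37, 33, 36, 47, 44, 63, 79, 76]
4 [32, 25, 27, 29, 29, 34, 33, 35, 37, 38, 36, 38, 41, 46, 64, 79, 81]
5 [67, 34, 23, 34, 28, 27, 3
[... 642 characters left out ...]
, 79]
-1 [30, 37, 72, 108, 135, 125, 43, 29, 33, 32, 28, 31, 37, 47, 59, 79, 86]
0 [21, 13, 18, 27, 43, 48, 25, 27, 26, 29, 29, 33, 36, 40, 49, 82, 82]
1 [22, 20, 15, 20, 11, 20, 19, 33, 32, 32, 38, 38, 36, 38, 47, 75, 82]
2 [30, 20, 21, 16, 14, 17, 25, 21, 26, 30, 39, 37, 39, 42, 43, 76, 79]
3 [30, 26, 37, 31, 24, 23, 21, 24, 27, 30, 23, 36, 36, 43, 59, 84, 82]
4 [35, 19, 29, 26, 31, 25, 27, 32, 23, 29, 32, 35, 34, 38, 63, 73, 79]
5 [72, 34, 28, 28, 35, 19, 24, 27, 30, 32, 37, 31, 34, 60, 81, 84, 91]
6 [116, 76, 41, 28, 23, 21, 33, 18, 25, 31, 31, 34, 54, 74, 84, 99, 122]
7 [132, 120, 77, 41, 34, 28, 23, 30, 25, 32, 37, 57, 68, 86, 93, 113, 123]
17.8667 [ 0.57388135 -0.12594748  0.19027456]
```

```bash
cat >> k.py <<'E'
def V(phi): return R.from_rotvec([0,0,-phi]).as_matrix()@np.c_[np.cross(YB,-Z),YB,-Z]
E
python3 - <<'E'
from k import *
b=box(-.044,0,0)
print(rel(b+[0,0.02,.17],V(.35)).tolist(),rel(b+[0,0,.13],V(.35)).tolist(),arm.read_state()["joint_pos"].round(2))
E
```

```text
[0.0424, -0.0499, -0.025, 0.165, 0.952, 0.323] [0.0637, -0.0495, 0.0142, 0.165, 0.952, 0.323] [ 0.18  0.46  1.8  -0.98  1.33  0.67]
```

```bash
python3 -m creep '[[0.042,-0.05,-0.025,0.165,0.952,0.323,0.6],[0.042,-0.05,-0.025,0.165,0.952,0.323,0.6],[0.042,-0.05,-0.025,0.165,0.952,0.323,0.6],[0.042,-0.05,-0.025,0.165,0.952,0.323,0.6],[0.042,-0.05,-0.025,0.165,0.952,0.323,0.6],[0.064,-0.05,0.014,0.165,0.952,0.323,0.6],[0.064,-0.05,0.014,0.165,0.952,0.323,0.6],[0.064,-0.05,0.014,0.165,0.952,0.323,0.6],[0.064,-0.05,0.014,0.165,0.952,0.323,0.6],[0.064,-0.05,0.014,0.165,0.952,0.323,0.6],[0.064,-0.05,0.014,0.165,0.952,0.323,0.6],[0.064,-0.05,0.014,0.165,0.952,0.323,0.6]]'
python3 - <<'E'
from k import *
b=box(-.044,0,0); W,w=snap("wrist","g1w")
print(rel(b+[0,0,.13],V(.35)).tolist(),rel(b+[0,0,.052],V(.35)).tolist(),arm.read_state()["joint_pos"].round(2))
# finger & bar in wrist view: white pointer, expected
h=cv2.cvtColor(w,cv2.COLOR_RGB2HSV)
P=lambda phi,r:proj(W,b+(-XB*np.cos(phi)+YB*np.sin(phi))*r+[0,0,.089])
print("ptr exp",P(.35,.006),P(.35,.02))
c=proj(W,b+[0,0,.089]).round().astype(int);print("axis",c)
m=cv2.inRange(h,(0,0,150),(180,50,255)); n,l,q_,cc=cv2.connectedComponentsWithStats(m)
print([(cc[i].round(1),q_[i].tolist()) for i in range(1,n) if q_[i][4]>15 and np.hypot(*(cc[i]-c))<90])
E
```

```text
clock: 18.87
position: [0.5251, -0.0997, 0.1301]
tcp_rot: [0.822, 0.569, 0.0, 0.001]
wrist_force: [-0.3, 0.5, -0.4]
gripper_width: 0.404
grip_force: 0.0
[-0.0013, -0.0003, 0.0001, 0.002, 0.0, 0.004] [-0.0013, -0.0004, 0.0781, 0.002, 0.0, 0.004] [-0.27  0.23  1.91 -0.    0.99  0.09]
ptr exp [255.43251933 200.00114505] [255.45967864 183.11085034]
axis [255 207]
[(array([274.6, 200.3]), [170, 137, 193, 135, 10145]), (array([256.6, 186.5]), [254, 178, 6, 18, 99]), (array([165.3, 205.4]), [157, 199, 17, 14, 157]), (array([328.8, 235.2]), [315, 226, 30, 25, 214]), (array([211.1, 258.5]), [206, 256, 8, 8, 30]), (array([301.1, 258.7]), [299, 256, 9, 8, 34]), (array([250.9, 275. ]), [247, 271, 10, 10, 52]), (array([231.1, 292.8]), [221, 273, 33, 36, 298])]
```

```bash
python3 -m creep '[[0,0,0.025,0,0,0,0.6],[0,0.0005,0.05,0,0,0,0.6],[0,0.0005,0.06,0,0,0,0.6],[0,0.0005,0.066,0,0,0,0.6],[0,0.0005,0.07,0,0,0,0.6],[0,0.0005,0.074,0,0,0,0.6],[0,0.0005,0.077,0,0,0,0.6],[0,0.0005,0.077,0,0,0,0.6]]'
```

```text
clock: 19.58
position: [0.5263, -0.101, 0.0536]
tcp_rot: [0.822, 0.569, 0.001, 0.001]
wrist_force: [-0.2, -0.3, 0.3]
gripper_width: 0.402
grip_force: 0.0
```

```bash
python3 -m creep '[[0,0,0,0,0,0,0.8],[0,0,0,0,0,0,1],[0,0,0,0,0,0,1],[0,0,0,0,0,0,1],[0,0,0,0,0,0,1]]' 60
```

```text
clock: 20.0
position: [0.526, -0.1011, 0.0543]
tcp_rot: [0.823, 0.569, 0.001, 0.001]
wrist_force: [-2.5, 1.8, 5.0]
gripper_width: 0.129
grip_force: 59.3
```

```bash
python3 -m creep '[[0,0,0,0,0,0.1,1],[0,0,0,0,0,0.2,1],[0,0,0,0,0,0.3,1],[0,0,0,0,0,0.4,1],[0,0,0,0,0,0.5,1],[0,0,0,0,0,0.6,1],[0,0,0,0,0,0.7,1],[0,0,0,0,0,0.8,1],[0,0,0,0,0,0.86,1],[0,0,0,0,0,0.86,1],[0,0,0,0,0,0.86,1]]'
```

```text
clock: 20.92
position: [0.5247, -0.0999, 0.0542]
tcp_rot: [0.985, 0.173, 0.0, -0.001]
wrist_force: [-5.2, 3.7, 10.4]
gripper_width: 0.135
grip_force: 59.7
```

```bash
python3 -m creep '[[0,0,0,0,0,0,0.85],[0,0,0,0,0,0,0.65],[0,0,0,0,0,0,0.6],[0,0,-0.03,0,0,0,0.6],[0,0,-0.06,0,0,0,0.6],[0,0,-0.08,0,0,0,0.6],[0,0,-0.08,0,0,0,0.6]]'
python3 - <<'E'
from k import *
b=box(-.044,0,0); W,w=snap("wrist","h1w"); st=arm.read_state(); print(st["clock"],st["position"])
h=cv2.cvtColor(w,cv2.COLOR_RGB2HSV); c=proj(W,b+[0,0,.089]); print("axis",c.round(1),"exp 1.2 end",[proj(W,b+(-XB*np.cos(1.2)+YB*np.sin(1.2))*r+[0,0,.089]).round(1) for r in(.006,.02)])
m=cv2.inRange(h,(0,0,150),(180,50,255)); n,l,q_,cc=cv2.connectedComponentsWithStats(m)
for i in range(1,n):
    if 30<q_[i][4]<400 and np.hypot(*(cc[i]-c))<45:
        uv=np.argwhere(l==i)[:,::-1]; vx,vy,_,_=cv2.fitLine(uv.astype(np.float32),2,0,.01,.01).ravel()
        e=[cc[i]-12*np.array([vx,vy]),cc[i]+12*np.array([vx,vy])]; p=[plane(W,x,.089) for x in e]+[plane(W,cc[i],.089)]
        f=lambda v: np.arctan2(v@YB,-v@XB)
        print(cc[i].round(1),q_[i].tolist(),"line ang",f(p[1]-p[0]),f(p[0]-p[1]),"from axis",f(p[2]-b))
m=cv2.inRange(h,(0,120,80),(6,255,255))|cv2.inRange(h,(174,120,80),(180,255,255)); n,l,q_,cc=cv2.connectedComponentsWithStats(m)
for i in range(1,n):
    if q_[i][4]>8 and np.hypot(*(cc[i]-c))<80: v=plane(W,cc[i],.055)-b; print("red",cc[i],q_[i][4],np.arctan2(v@YB,-v@XB),np.hypot(*v[:2]))
E
```

```text
clock: 21.5
position: [0.5303, -0.1025, 0.1385]
tcp_rot: [0.985, 0.174, 0.006, 0.003]
wrist_force: [0.7, -0.5, 0.3]
gripper_width: 0.396
grip_force: 0.0
21.55 [ 0.52861809 -0.10200972  0.13624355]
axis [251.9 208.4] exp 1.2 end [array([251.8, 201.6]), array([251.6, 185.4])]
[250.  188.5] [248, 181, 5, 16, 80] line ang -1.925488702269282 1.2161039513205112 from axis 1.123145802204594
red [250.9047619  159.46428571] 84 1.1821658212303836 0.03611610019268987
```

```bash
python3 -m creep '[[0.014,-0.037,-0.03,0,0,0,0.6],[0.028,-0.075,-0.06,0,0,0,0.6],[0.043,-0.112,-0.09,0,0,0,0.6],[0.058,-0.149,-0.12,0,0,0,0.6],[0.072,-0.186,-0.12,0,0,0,0.6],[0.072,-0.186,-0.12,0,0,0,0.6],[0.072,-0.186,-0.12,0,0,0,0.6],[0.072,-0.186,-0.12,0,0,0,0.6]]'
cat > cov.py <<'E'
from k import *
import sys
n=sys.argv[1]
S,s=snap("scene","s"+n);T,t=snap("top","t"+n); print(arm.read_state()["clock"])
for nm,c,im in(("S",S,s),("T",T,t)):
    h=cv2.cvtColor(im,cv2.COLOR_RGB2HSV); m=cv2.inRange(h,(5,190,90),(16,255,255))
    k,l,q_,cc=cv2.connectedComponentsWithStats(m); H=box(.052,0,.097)
    pr={round(th,2):proj(c,H+.145*(-XB*np.cos(th)+Z*np.sin(th))+.003*(XB*np.sin(th)+Z*np.cos(th))).round(1) for th in(1.3,1.4,1.5,1.6,1.7)}
    print(nm,[(cc[i].round(1).tolist(),int(q_[i][4])) for i in range(1,k) if q_[i][4]>30 and np.hypot(*(cc[i]-pr[1.5]))<50],{k:v.tolist() for k,v in pr.items()})
    y=cv2.inRange(h,(22,150,120),(35,255,255)); k,l,q_,cc=cv2.connectedComponentsWithStats(y)
    print("  yellow",[(cc[i].round(1).tolist(),int(q_[i][4])) for i in range(1,k) if q_[i][4]>8],"exp pin top",proj(c,box(.026,.05,.2)).round(1))
E
python3 cov.py 1
```

```text
clock: 22.22
position: [0.5289, 0.0995, 0.2523]
tcp_rot: [0.984, 0.176, 0.001, 0.001]
wrist_force: [-0.4, -0.8, 0.2]
gripper_width: 0.4
grip_force: 0.0
22.3167
S [([214.8, 124.2], 266)] {1.3: [221.4, 132.6], 1.4: [219.5, 129.9], 1.5: [217.7, 127.5], 1.6: [215.9, 125.5], 1.7: [214.2, 123.8]}
  yellow [([206.9, 145.5], 22), ([293.3, 242.0], 32), ([347.8, 260.9], 21)] exp pin top [207.5 144.5]
T [([350.5, 174.3], 191)] {1.3: [330.9, 172.6], 1.4: [336.5, 172.6], 1.5: [342.1, 172.6], 1.6: [347.7, 172.6], 1.7: [353.1, 172.7]}
  yellow [([332.2, 155.7], 18), ([154.8, 165.2], 20), ([128.4, 207.9], 11)] exp pin top [332.2 156. ]
```

```bash
for i in 1 2 3 4 5 6; do python3 -m creep '[[0,0,0,0,0,0,0.6],[0,0,0,0,0,0,0.6],[0,0,0,0,0,0,0.6],[0,0,0,0,0,0,0.6],[0,0,0,0,0,0,0.6],[0,0,0,0,0,0,0.6],[0,0,0,0,0,0,0.6],[0,0,0,0,0,0,0.6],[0,0,0,0,0,0,0.6],[0,0,0,0,0,0,0.6],[0,0,0,0,0,0,0.6],[0,0,0,0,0,0,0.6],[0,0,0,0,0,0,0.6],[0,0,0,0,0,0,0.6],[0,0,0,0,0,0,0.6],[0,0,0,0,0,0,0.6],[0,0,0,0,0,0,0.6],[0,0,0,0,0,0,0.6],[0,0,0,0,0,0,0.6],[0,0,0,0,0,0,0.6]]' >/dev/null; done; python3 cov.py 2
```

```text
32.4167
S [([220.1, 131.7], 204)] {1.3: [221.4, 132.6], 1.4: [219.5, 129.9], 1.5: [217.7, 127.5], 1.6: [215.9, 125.5], 1.7: [214.2, 123.8]}
  yellow [([208.2, 146.6], 19), ([293.3, 242.0], 32), ([347.9, 260.9], 20)] exp pin top [207.5 144.5]
T [([332.6, 173.4], 102)] {1.3: [330.9, 172.6], 1.4: [336.5, 172.6], 1.5: [342.1, 172.6], 1.6: [347.7, 172.6], 1.7: [353.1, 172.7]}
  yellow [([328.9, 155.4], 14), ([154.9, 165.2], 22), ([128.5, 207.8], 10)] exp pin top [332.2 156. ]
```

```bash
for i in 1 2 3; do python3 -m creep '[[0,0,0,0,0,0,0.6],[0,0,0,0,0,0,0.6],[0,0,0,0,0,0,0.6],[0,0,0,0,0,0,0.6],[0,0,0,0,0,0,0.6],[0,0,0,0,0,0,0.6],[0,0,0,0,0,0,0.6],[0,0,0,0,0,0,0.6],[0,0,0,0,0,0,0.6],[0,0,0,0,0,0,0.6],[0,0,0,0,0,0,0.6],[0,0,0,0,0,0,0.6],[0,0,0,0,0,0,0.6],[0,0,0,0,0,0,0.6],[0,0,0,0,0,0,0.6],[0,0,0,0,0,0,0.6],[0,0,0,0,0,0,0.6],[0,0,0,0,0,0,0.6],[0,0,0,0,0,0,0.6],[0,0,0,0,0,0,0.6]]' >/dev/null; done; python3 cov.py 3
```

```text
37.5167
S [([220.2, 132.0], 208)] {1.3: [221.4, 132.6], 1.4: [219.5, 129.9], 1.5: [217.7, 127.5], 1.6: [215.9, 125.5], 1.7: [214.2, 123.8]}
  yellow [([208.2, 146.9], 20), ([293.3, 242.0], 32), ([347.8, 260.9], 21)] exp pin top [207.5 144.5]
T [([332.4, 173.0], 115)] {1.3: [330.9, 172.6], 1.4: [336.5, 172.6], 1.5: [342.1, 172.6], 1.6: [347.7, 172.6], 1.7: [353.1, 172.7]}
  yellow [([328.7, 155.2], 11), ([154.8, 165.2], 20), ([128.5, 208.0], 11)] exp pin top [332.2 156. ]
```

```bash
python3 -c "from rig import arm; print(arm.finish_job())"
```

```text
the job is handed in; nothing more can be done
None
```

I handed the job in at about 37.5 s with the cover resting on the fully seated pin at about 1.32 rad, the dial measured at about 1.2 rad on the red dot, and the arm clear. The first push missed the lip without touching it, and the highest force I read while pushing the cover or seating the pin was about 14 N, though forces were only read at the end of each move.

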